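# Lower the ash box lid without a clang

### The job

The lid of the steel ash box on the low stool stands open. Tip it over with a fingertip from behind so that it starts to fall, get under it and catch it on the outside of the fingers while it is still well open, then lower it gently until it is fully shut, without letting it drop or slam. Touch the lid lightly, never grip it or force it; leave the ash box where it stands and the other things on the stool undisturbed, and finish clear of everything.

Things in the scene. Friction and masses are not known exactly. Their poses are not given: they have to be found in the camera images.
- ashbox: open-topped dark steel ash box, 130 (its x) x 150 (its y) x 75 mm high, walls 3 mm, 1.4 to 2.1 kg, standing loose on the stool. Origin: centre of its underside, z up. The lid is hinged along the top of its +x wall; the free edge of the shut lid overhangs the -x wall.
- lid (a joint): opening angle of the flat, handleless, bright steel lid: 0 shut (level on the rim), pi/2 upright, at most 1.9 (leaning back). Starts at 1.47 to 1.75. Worn damped hinge: above about 1.27 it stays where it is left; tipped below that it falls shut by itself, creeping at first (about 2 s from 1.2 to 0.6), reaching about 0.9 rad/s at the end.
- lid_hinge (a point): middle of the hinge line, at the top of the ash box's +x wall (65 mm along the box's x from its centre, 75 mm above its underside). The hinge axis runs along the box's y.
- lid_lip (a point): middle of the lid's free edge, on its inner face (underside when shut), 160 mm from the hinge line. The lid is 154 mm wide along the hinge, 4 mm thick, 0.25 kg, about 1.2 N at this edge when level. Shut, the edge is 30 mm out beyond the box's -x wall, with 75 mm of open space below it down to the stool.
- stool: low wooden stool fixed on the floor boards, 300 (its x) x 660 (its y) mm, top 100 mm above its origin; origin at the centre of its foot. Everything stands on it.
- kettle: aluminium kettle, 116 mm across, 165 mm high with its arched handle, short spout towards its -y reaching 97 mm from the axis; origin at the centre of its underside. Bystander.
- mug: white enamel mug, 76 mm across, 75 mm high, handle at its +y; origin at the centre of its underside. Bystander.
- lighter: green plastic lighter lying flat, 86 (its x) x 24 mm, 15 mm high; origin at the centre of its underside. Bystander.
- scoop: small steel ash scoop lying flat, pan to its -x, handle to its +x, 174 x 60 mm, 28 mm high; origin under the middle. Bystander.
Mind the look-alikes: they are no part of the job. What is shaped like the ashbox but green or turquoise is not meant.

How it is judged:
By the outcome, as a careful person would: the job done as asked, in the order asked, and still so for the second after the job is handed in, with the robot touching nothing.
It also fails if it takes over 45 s, if anything falls off the work surface, if the arm or the gripper's body presses on something with over 40 N, if the wrist force passes 120 N, or if a joint passes its speed limit or range.

### The arm

A 6-joint arm with a two-finger parallel gripper is mounted at the origin on the work surface. World frame = base frame: x ahead of the robot, y to its left, z up, the work surface at z = 0. Lengths are in mm, angles in rad, forces in N, time in s.
With the tool pointing down it reaches from about 425 to 1125 mm from the base axis. Payload 14.9 kg.
Tool frame: the origin (TCP) lies between the finger pads; the fingertips stand 22 mm ahead of it and the grasp point (between the pads) lies 3 mm ahead of it (r.tip_reach is the distance from the TCP to the fingertips, in mm); z points along the fingers, y is the line along which they close (so a half turn about z gives the same grasp; the last joint's range is limited). The gripper opens to 91 mm and grips with 3 to 60 N. Pads are 32 mm wide; open, the fingers measure 118 mm over their backs; the gripper's body (76 mm by 178 mm) begins 60 mm behind the grasp point.
Start: joints at [-1.257, 0.379, 1.734, -0, 1.028, -0.033], TCP at [237.919, -658.341, 235.932] pointing down, gripper open.
Joint ranges: [-2.77, 2.77], [-0.74, 2.19], [0, 2.66], [-1.06, 4.2], [0.31, 2.87], [-3.08, 3.08]. Speed limits (rad/s): [1.89, 1.89, 2.39, 3.14, 3.14, 3.14].

### API

Orientations are given as a unit quaternion [x, y, z, w].
In Python, from cell import r gives the robot as it stands.
- The arm moves only by the tool carry_out, never from a script. Its argument "rows" is a list of rows, each an object of numbers: "rx", "ry", "rz": the turn, a rotation vector about the tool's x, y, z in rad; "dx", "dy", "dz": the shift along the tool's x, y, z in mm; "jaw": the closure, from -1 (fully open) to 1 (shut). A call has 1 to 10 rows; each row is the pose to reach, as a shift and turn from the pose commanded when the call began, along the tool's axes at that moment; what a row does not reach only later rows make up. A row lasts 1/12 s, in which the tool goes at most 41.7 mm and 7.16 degrees, less where a joint would pass 70% of its speed; a pose out of reach is approached as far as the arm can. A call with a gripper value outside its range is refused whole. The fingers move at their own pace and stop on an object; the grip force is fixed at half the most. Time passes only in rows, so rows that repeat a pose let the fingers close. It gives the time, the measured TCP pose, the force, the opening and the grip force at its end, in the units of the state.
- r.get_state(): the state, without advancing time (a new reading comes with each control period).
- r.snapshot(name): name is "side" or "top"; returns the picture (480x640x3 uint8, red, green, blue); there is no depth.
- r.camera_model(name): a dict with "mtx" (3x3 intrinsics, pixels), "world_from_camera" (4x4, takes a point from camera to world coordinates). Camera axes: x right, y down, z forward; pixel columns grow to the right and rows downward; lengths in mm; the calibration is good to about 2 mm. A picture is of the moment at which its call begins. camera_model takes no time and is no camera call.
- r.job_done(): hands the job in; it is judged then, once.
Trained networks look in the newest picture that a camera, given by its name, has taken for a name from the list of things; names that differ only in an ending like _2 or _b are one class to them, and where a whole thing is asked for, a point or a joint stands for the part that bears it (a point fixed in the world has none). Each returns a list of dicts, best first, with "p" (0 to 1); they miss things now and then, are a little off and sometimes report something else, mostly with a low value. They report only what shows in the picture. A call takes as long as a camera call. They do not tell look-alikes from the thing itself.
- r.spot_in(camera, query): "uv" ([column, row] in pixels, amid what is visible of it).
- r.cut_out(camera, query): "mask" (480x640 bool, what is visible of it) and "uv" ([column, row] in pixels, amid what is visible of it).
The state is a dict: "t": time; "qpos": joint angles; "qvel": joint speeds; "effort": joint torques, N m; "eef_pos": TCP position; "ee_rot": TCP orientation; "wrist_force": force on the tool from outside, world axes, zero at the start; "wrist_torque": the same for the moment, N m; "grip_width": finger opening in mm; "grip_force": force on a finger pad.
Only numpy, scipy, OpenCV 4.12 (cv2) and the standard library are available. Lean on these libraries where they do the work, as an engineer would, in place of code of your own. Each camera call takes 0.05 s, during which the arm holds its last target. There are 200 camera calls.

## Working session

There is one attempt and no reset: what is moved stays moved. The work goes in short steps, Python scripts to look and compute and a tool call to move; the robot and the scene stay as the last step left them, time stands still between calls to the robot, and variables do not carry over. Pictures are saved under pics/ and viewed, at most 12 in all, crops included, and the job is handed in when it is done.

Besides the shell and the picture viewer there is one more tool, called as name(argument=value, ...) on one line, values as JSON. carry_out: Moves the arm, as the interface text tells. Its arguments: {"type":"object","properties":{"rows":{"type":"array"}},"required":["rows"]}

```bash
mkdir -p pics; ls
python3 - <<'E'
from cell import r
import cv2,numpy as np
ims=[]
for c in("side","top"):
    im=r.snapshot(c); cv2.imwrite(f"pics/{c}0.png",im[:,:,::-1])
    m=r.camera_model(c); print(c,np.round(m["mtx"],1).tolist(),np.round(m["world_from_camera"],3).tolist())
    for q in("ashbox","lid","lid_hinge","lid_lip","stool","kettle","mug","lighter","scoop"):
        print(q,[(np.round(d["uv"]).tolist(),round(d["p"],2)) for d in r.spot_in(c,q)])
print(r.get_state())
E
```

```text
pics
side [[559.3, 0.0, 323.1], [0.0, 559.3, 240.0], [0.0, 0.0, 1.0]] [[-0.982, -0.143, 0.124, 320.064], [-0.188, 0.66, -0.728, 823.916], [0.022, -0.738, -0.675, 967.377], [0.0, 0.0, 0.0, 1.0]]
ashbox [([389.0, 173.0], 0.77), ([419.0, 236.0], 0.58)]
lid [([424.0, 221.0], 0.9), ([387.0, 162.0], 0.81), ([264.0, 215.0], 0.71)]
lid_hinge [([387.0, 171.0], 0.7), ([419.0, 234.0], 0.57), ([275.0, 228.0], 0.55)]
lid_lip [([262.0, 217.0], 0.98), ([390.0, 166.0], 0.73), ([422.0, 220.0], 0.69)]
stool [([274.0, 301.0], 0.72)]
kettle [([222.0, 328.0], 0.83), ([275.0, 300.0], 0.69)]
mug [([303.0, 334.0], 0.65)]
lighter [([316.0, 201.0], 0.7)]
scoop [([287.0, 176.0], 0.76)]
top [[582.0, 0.0, 317.9], [0.0, 582.0, 240.3], [0.0, 0.0, 1.0]] [[0.027, -0.992, 0.126, 271.714], [-1.0, -0.026, 0.014, -86.741], [-0.01, -0.127, -0.992, 1470.998], [0.0, 0.0, 0.0, 1.0]]
ashbox [([491.0, 282.0], 0.93), ([307.0, 186.0], 0.63), ([282.0, 166.0], 0.25)]
lid [([494.0, 280.0], 0.71), ([437.0, 327.0], 0.61), ([282.0, 168.0], 0.58)]
lid_hinge [([310.0, 181.0], 0.93), ([490.0, 279.0], 0.75)]
lid_lip [([285.0, 168.0], 0.6), ([496.0, 283.0], 0.6)]
stool []
kettle []
mug [([208.0, 228.0], 0.69)]
lighter []
scoop [([425.0, 174.0], 0.69)]
{'t': 1.0, 'qpos': array([-1.25730746e+00,  3.78867896e-01,  1.73419234e+00, -4.75855814e-06,
        1.02849812e+00, -3.33004269e-02]), 'qvel': array([ 0.00126594,  0.0007407 ,  0.00265817,  0.0010246 ,  0.00075535,
       -0.00038921]), 'effort': array([-1.47888128e-03, -7.63704944e+01, -4.34746313e+01,  6.49857754e-02,
        3.89437296e-02, -6.74206973e-06]), 'eef_pos': array([ 237.91575639, -658.35010942,  235.95801778]), 'ee_rot': array([9.85004563e-01, 1.72528291e-01, 3.76221887e-07, 1.72624645e-05]), 'wrist_force': array([-0.59754505,  0.0561526 ,  1.02613485]), 'wrist_torque': array([0.01277199, 0.0074117 , 0.03646272]), 'grip_force': 0.0, 'grip_width': 91.31898680719273}
```

View pics/side0.png

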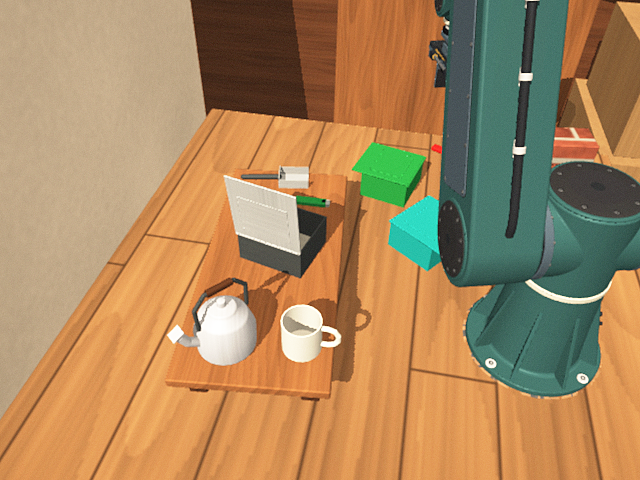

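View pics/top0.png

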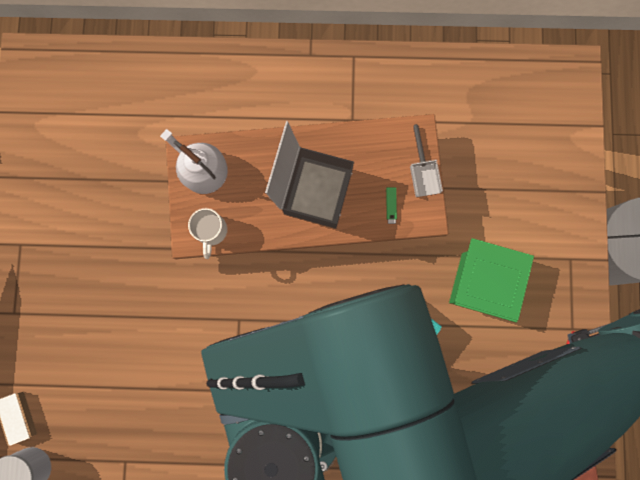

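Run:
```python
import cv2
t=cv2.imread("pics/top0.png")[110:240,255:405]; s=cv2.imread("pics/side0.png")[165:285,205:345]
cv2.imwrite("pics/tc.png",cv2.resize(t,None,fx=5,fy=4.6,interpolation=2)); cv2.imwrite("pics/sc.png",cv2.resize(s,None,fx=5,fy=5,interpolation=2))
```

```text
(no output)
```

View pics/tc.png

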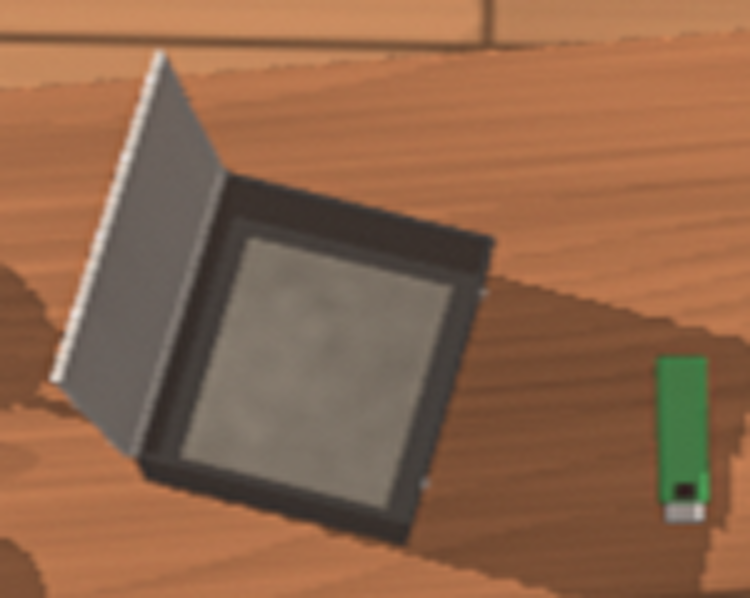

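View pics/sc.png

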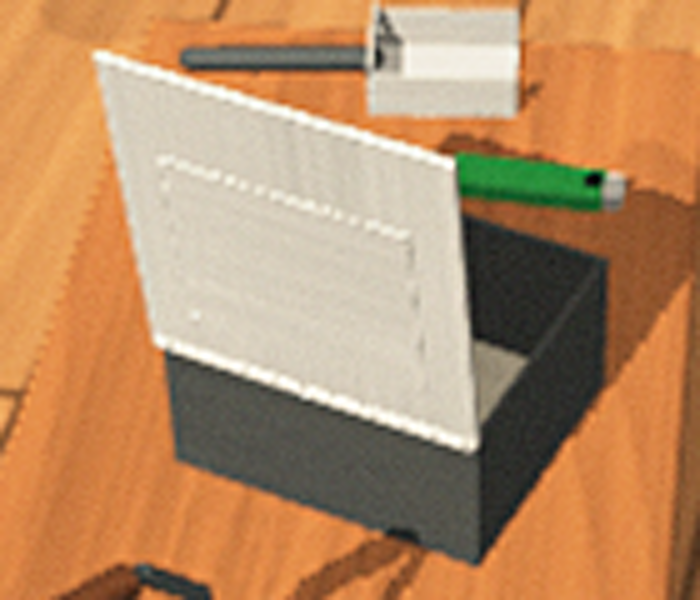

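```bash
cat > h.py <<'E'
import numpy as np
from cell import r
from scipy.optimize import least_squares
CM={c:(np.array(r.camera_model(c)["mtx"]),np.linalg.inv(r.camera_model(c)["world_from_camera"])) for c in("side","top")}
def proj(c,P):
    K,T=CM[c]; q=K@(T[:3,:3]@np.asarray(P,float)+T[:3,3]); return q[:2]/q[2]
def ray(c,uv,z):
    K,T=CM[c]; W=np.linalg.inv(T); d=W[:3,:3]@np.linalg.solve(K,[uv[0],uv[1],1]); o=W[:3,3]; return o+d*(z-o[2])/d[2]
def bw(p,b):  # box->world
    x,y,w=p[:3]; c,s=np.cos(w),np.sin(w); return np.array([x+c*b[0]-s*b[1],y+s*b[0]+c*b[1],100+b[2]])
def lid(a,s,y,t=0): return [65-s*np.cos(a)+t*np.sin(a),y,75+s*np.sin(a)+t*np.cos(a)]
E
python3 - <<'E'
from h import *
T=lambda x,y:(255+x/5,110+y/4.6)
S=lambda x,y:(205+x/5,165+y/5)
obs=[("top",T(493,240),lambda a:[-65,-75,75]),("top",T(407,545),lambda a:[-65,75,0]),("top",T(225,172),lambda a:[65,-77,75]),
("top",T(135,457),lambda a:[65,77,75]),("top",T(163,52),lambda a:lid(a,160,-77)),("top",T(57,380),lambda a:lid(a,160,77)),
("side",S(97,52),lambda a:lid(a,160,-77,4)),("side",S(457,163),lambda a:lid(a,160,77,2)),("side",S(478,450),lambda a:lid(a,0,77,4)),("side",S(157,345),lambda a:lid(a,0,-77,4)),
("side",S(177,460),lambda a:[65,-75,0]),("side",S(478,565),lambda a:[65,75,0]),("side",S(607,262),lambda a:[-65,75,75]),("side",S(605,385),lambda a:[-65,75,0])]
f=lambda p:np.concatenate([proj(c,bw(p,g(p[3])))-uv for c,uv,g in obs])
s=least_squares(f,[420,-90,1.33,1.6],loss="soft_l1"); p=s.x
print(p.round(3)); print(f(p).reshape(-1,2).round(1).tolist())
print("hinge",bw(p,[65,0,75]),"lip",bw(p,lid(p[3],160,0)))
np.save("p.npy",p)
def tob(P): 
    d=np.array(P[:2])-p[:2]; c,s_=np.cos(p[2]),np.sin(p[2]); return np.round([c*d[0]+s_*d[1],-s_*d[0]+c*d[1]])
for n,uv,z in(("lighter",(392,188),115),("lighter2",(392,223),115),("mug",(206,222),175),("kettle",(201,168),200),("scoop",(427,178),115),("scoopend",(417,127),115),("st1",(436,115),100),("st2",(447,234),100),("st3",(168,140),100),("st4",(174,258),100)):
    P=ray("top",uv,z); print(n,P.round(),tob(P))
E
```

```text
[561.533 -64.326   1.326   1.681]
[[0.1, 0.1], [-0.7, 1.2], [-0.8, -0.7], [-1.4, 1.2], [-0.1, 0.7], [-0.2, 1.4], [-0.8, -0.0], [-0.3, -0.7], [-0.2, -0.7], [-0.9, -1.9], [-0.4, -0.5], [-0.0, 0.0], [0.4, -1.4], [-0.0, -0.9]]
hinge [577.28386224  -1.2629315  175.        ] lip [581.54959839  15.81623355 334.02863144]
lighter [ 574. -240.  115.] [-168.  -55.]
lighter2 [ 490. -241.  115.] [-189.   26.]
mug [472. 185. 175.] [220. 147.]
kettle [590. 197. 200.] [261.  36.]
scoop [ 600. -323.  115.] [-242. -100.]
scoopend [ 725. -299.  115.] [-188. -216.]
st1 [ 762. -347.  100.] [-226. -263.]
st2 [ 469. -373.  100.] [-322.   14.]
st3 [683. 304. 100.] [387. -29.]
st4 [395. 272. 100.] [286. 243.]
```

```bash
cat >> h.py <<'E'
from scipy.spatial.transform import Rotation as R
p=np.load("p.npy") if __import__("os").path.exists("p.npy") else None
def target(tip,tau,sgn):
    c,s=np.cos(p[2]),np.sin(p[2]); B=np.array([[c,-s,0],[s,c,0],[0,0,1]])
    z=B@[0,np.cos(tau),-np.sin(tau)]; y=sgn*B@[1,0,0]; x=np.cross(y,z)
    return bw(p,tip)-22*z, R.from_matrix(np.c_[x,y,z])
def rel(tip,tau=.35,sgn=1):
    st=r.get_state(); P,Q=target(tip,tau,sgn); Q0=R.from_quat(st["ee_rot"])
    print("tcp",P.round(),"d",(Q0.inv().apply(P-st["eef_pos"])).round(1),"rot",(Q0.inv()*Q).as_rotvec().round(3))
def tipbox():
    st=r.get_state(); z=R.from_quat(st["ee_rot"]).apply([0,0,1]); t=st["eef_pos"]+22*z; d=t[:2]-p[:2]; c,s=np.cos(p[2]),np.sin(p[2])
    print("t",round(st["t"],2),"tipbox",np.round([c*d[0]+s*d[1],-s*d[0]+c*d[1],t[2]-100],1),"axis",z.round(3),"F",st["wrist_force"].round(1),"q",st["qpos"].round(2),"w",round(st["grip_width"],1))
E
python3 - <<'E'
from h import *
for s in(1,-1): rel([130,-150,330],.35,s)
print(R.from_quat(r.get_state()["ee_rot"]).as_matrix().round(2))
E
```

```text
tcp [759.  20. 438.] d [ 720.4 -461.4 -201.6] rot [ 1.502  0.458 -2.147]
tcp [759.  20. 438.] d [ 720.4 -461.4 -201.6] rot [ 0.361 -1.183  0.515]
[[ 0.94  0.34  0.  ]
 [ 0.34 -0.94 -0.  ]
 [-0.    0.   -1.  ]]
```

carry_out(rows=[{"dz": -80, "dx": 0, "jaw": 1}, {"dx": 60, "dy": -30, "dz": -150, "jaw": 1}, {"dx": 360, "dy": -230, "dz": -260, "rx": 0.18, "ry": -0.59, "rz": 0.26, "jaw": 1}, {"dx": 360, "dy": -230, "dz": -260, "rx": 0.18, "ry": -0.59, "rz": 0.26, "jaw": 1}, {"dx": 360, "dy": -230, "dz": -260, "rx": 0.18, "ry": -0.59, "rz": 0.26, "jaw": 1}, {"dx": 360, "dy": -230, "dz": -260, "rx": 0.18, "ry": -0.59, "rz": 0.26, "jaw": 1}, {"dx": 360, "dy": -230, "dz": -260, "rx": 0.18, "ry": -0.59, "rz": 0.26, "jaw": 1}, {"dx": 360, "dy": -230, "dz": -260, "rx": 0.18, "ry": -0.59, "rz": 0.26, "jaw": 1}, {"dx": 360, "dy": -230, "dz": -260, "rx": 0.18, "ry": -0.59, "rz": 0.26, "jaw": 1}, {"dx": 360, "dy": -230, "dz": -260, "rx": 0.18, "ry": -0.59, "rz": 0.26, "jaw": 1}])

```text
validation failed for argument at $.ro...
```

```bash
python3 -c "
from h import *
tipbox(); rel([130,-170,330],.35,-1)"
```

```text
t 1.0 tipbox [-654.7  170.   114. ] axis [ 0. -0. -1.] F [-0.6  0.1  1. ] q [-1.26  0.38  1.73 -0.    1.03 -0.03] w 91.3
tcp [778.  16. 438.] d [ 737.  -450.2 -201.6] rot [ 0.361 -1.183  0.515]
```

carry_out(rows=[{"dx": 0, "dy": 0, "dz": -80, "rx": 0, "ry": 0, "rz": 0, "jaw": 1}, {"dx": 60, "dy": -30, "dz": -150, "rx": 0, "ry": 0, "rz": 0, "jaw": 1}, {"dx": 360, "dy": -230, "dz": -260, "rx": 0.18, "ry": -0.59, "rz": 0.26, "jaw": 1}, {"dx": 360, "dy": -230, "dz": -260, "rx": 0.18, "ry": -0.59, "rz": 0.26, "jaw": 1}, {"dx": 360, "dy": -230, "dz": -260, "rx": 0.18, "ry": -0.59, "rz": 0.26, "jaw": 1}, {"dx": 360, "dy": -230, "dz": -260, "rx": 0.18, "ry": -0.59, "rz": 0.26, "jaw": 1}, {"dx": 360, "dy": -230, "dz": -260, "rx": 0.18, "ry": -0.59, "rz": 0.26, "jaw": 1}, {"dx": 360, "dy": -230, "dz": -260, "rx": 0.18, "ry": -0.59, "rz": 0.26, "jaw": 1}, {"dx": 360, "dy": -230, "dz": -260, "rx": 0.18, "ry": -0.59, "rz": 0.26, "jaw": 1}, {"dx": 360, "dy": -230, "dz": -260, "rx": 0.18, "ry": -0.59, "rz": 0.26, "jaw": 1}])

```text
t: 1.83
eef_pos: [438.2, -398.7, 450.4]
ee_rot: [0.952, 0.038, -0.301, -0.037]
wrist_force: [0.5, -0.6, 0.5]
grip_width: 27.3
grip_force: 0.0
```

```bash
python3 -c "
from h import *
tipbox(); rel([130,-170,330],.35,-1)"
```

```text
t 1.83 tipbox [-356.3   51.2  332.4] axis [-0.576  0.048 -0.816] F [ 0.5 -0.6  0.5] q [-0.65  0.26  1.58 -0.33  1.83  0.84] w 27.3
tcp [778.  16. 438.] d [ 323.6 -393.9 -165.3] rot [ 0.179 -0.592  0.257]
```

carry_out(rows=[{"dx": 324, "dy": -394, "dz": -165, "rx": 0.18, "ry": -0.59, "rz": 0.26, "jaw": 1}, {"dx": 324, "dy": -394, "dz": -165, "rx": 0.18, "ry": -0.59, "rz": 0.26, "jaw": 1}, {"dx": 324, "dy": -394, "dz": -165, "rx": 0.18, "ry": -0.59, "rz": 0.26, "jaw": 1}, {"dx": 324, "dy": -394, "dz": -165, "rx": 0.18, "ry": -0.59, "rz": 0.26, "jaw": 1}, {"dx": 324, "dy": -394, "dz": -165, "rx": 0.18, "ry": -0.59, "rz": 0.26, "jaw": 1}, {"dx": 324, "dy": -394, "dz": -165, "rx": 0.18, "ry": -0.59, "rz": 0.26, "jaw": 1}, {"dx": 324, "dy": -394, "dz": -165, "rx": 0.18, "ry": -0.59, "rz": 0.26, "jaw": 1}, {"dx": 324, "dy": -394, "dz": -165, "rx": 0.18, "ry": -0.59, "rz": 0.26, "jaw": 1}, {"dx": 324, "dy": -394, "dz": -165, "rx": 0.18, "ry": -0.59, "rz": 0.26, "jaw": 1}, {"dx": 324, "dy": -394, "dz": -165, "rx": 0.18, "ry": -0.59, "rz": 0.26, "jaw": 1}])

```text
t: 2.67
eef_pos: [702.4, -77.0, 439.8]
ee_rot: [0.814, -0.102, -0.568, -0.07]
wrist_force: [0.2, 0.2, 0.6]
grip_width: 0.4
grip_force: 0.0
```

```bash
python3 -c "
from h import *
tipbox(); rel([130,-150,205],.35,-1)"
```

```text
t 2.67 tipbox [  21.9 -119.1  332.1] axis [-0.91   0.23  -0.346] F [0.2 0.2 0.6] q [-0.17  0.73  1.12  0.13  2.51  1.7 ] w 0.4
tcp [759.  20. 313.] d [ 129.7 -108.5   15.2] rot [-0.002 -0.003 -0.003]
```

carry_out(rows=[{"dx": 130, "dy": -108, "dz": 15, "rx": 0, "ry": 0, "rz": 0, "jaw": 1}, {"dx": 130, "dy": -108, "dz": 15, "rx": 0, "ry": 0, "rz": 0, "jaw": 1}, {"dx": 130, "dy": -108, "dz": 15, "rx": 0, "ry": 0, "rz": 0, "jaw": 1}, {"dx": 130, "dy": -108, "dz": 15, "rx": 0, "ry": 0, "rz": 0, "jaw": 1}, {"dx": 130, "dy": -108, "dz": 15, "rx": 0, "ry": 0, "rz": 0, "jaw": 1}, {"dx": 130, "dy": -108, "dz": 15, "rx": 0, "ry": 0, "rz": 0, "jaw": 1}])

```text
t: 3.17
eef_pos: [757.5, 19.6, 309.5]
ee_rot: [0.813, -0.101, -0.569, -0.069]
wrist_force: [0.1, -0.3, 0.0]
grip_width: 0.4
grip_force: 0.0
```

```bash
python3 -c "
from h import *
import cv2
tipbox(); rel([130,-37,205],.35,-1)
a=r.snapshot('side')[100:340,150:470];b=r.snapshot('top')[40:280,180:500]
cv2.imwrite('pics/m1.png',cv2.resize(np.hstack([a,b]),(800,300))[:,:,::-1])"
```

```text
t 3.17 tipbox [ 128.9 -149.1  202. ] axis [-0.911  0.228 -0.342] F [ 0.1 -0.3  0. ] q [-0.06  0.91  1.03  0.26  2.39  1.83] w 0.4
tcp [649.  48. 313.] d [-41.2  -0.9 104.3] rot [-0.001  0.001 -0.003]
```

View pics/m1.png

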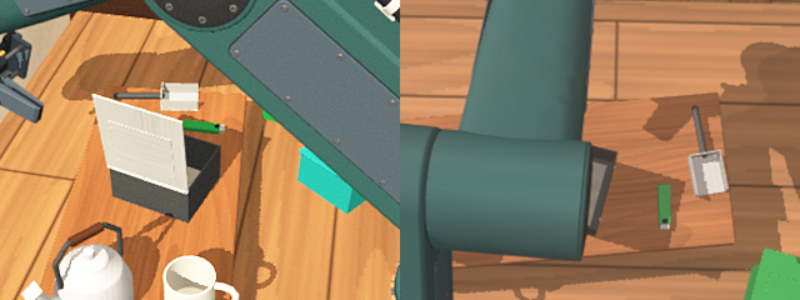

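carry_out(rows=[{"dx": -41, "dy": 0, "dz": 30, "rx": 0, "ry": 0, "rz": 0, "jaw": 1}, {"dx": -41, "dy": 0, "dz": 60, "rx": 0, "ry": 0, "rz": 0, "jaw": 1}, {"dx": -41, "dy": 0, "dz": 90, "rx": 0, "ry": 0, "rz": 0, "jaw": 1}, {"dx": -41, "dy": 0, "dz": 104, "rx": 0, "ry": 0, "rz": 0, "jaw": 1}, {"dx": -41, "dy": 0, "dz": 104, "rx": 0, "ry": 0, "rz": 0, "jaw": 1}])

```text
t: 3.68
eef_pos: [647.4, 45.1, 316.8]
ee_rot: [0.814, -0.102, -0.567, -0.07]
wrist_force: [0.8, 0.1, 0.3]
grip_width: 0.1
grip_force: 0.0
```

```bash
python3 -c "
from h import *
import cv2
tipbox(); rel([100,-37,205],.35,-1)
a=r.snapshot('side')[120:300,150:390]
cv2.imwrite('pics/m2.png',cv2.resize(a,(640,480))[:,:,::-1])"
```

```text
t 3.68 tipbox [127.  -36.2 209.2] axis [-0.909  0.23  -0.347] F [0.8 0.1 0.3] q [-0.04  0.72  1.36  0.25  2.26  1.81] w 0.1
tcp [642.  19. 313.] d [ 4.4 26.9  0.6] rot [-0.003 -0.004 -0.003]
```

View pics/m2.png

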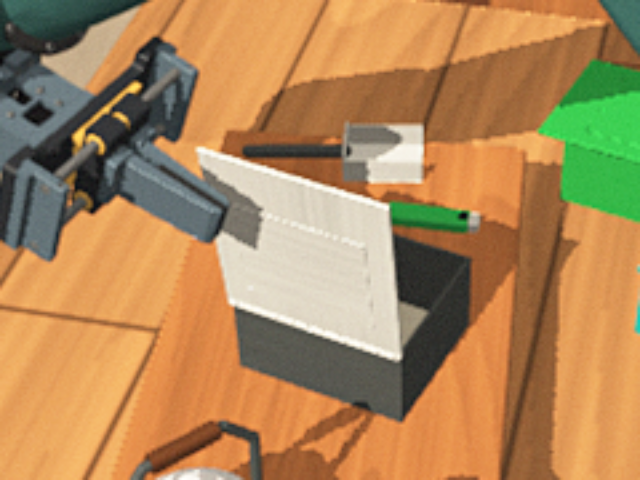

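carry_out(rows=[{"dx": 2, "dy": 10, "dz": 0, "rx": 0, "ry": 0, "rz": 0, "jaw": 1}, {"dx": 2, "dy": 20, "dz": 0, "rx": 0, "ry": 0, "rz": 0, "jaw": 1}, {"dx": 2, "dy": 25, "dz": 0, "rx": 0, "ry": 0, "rz": 0, "jaw": 1}, {"dx": 2, "dy": 30, "dz": 0, "rx": 0, "ry": 0, "rz": 0, "jaw": 1}, {"dx": 2, "dy": 35, "dz": 0, "rx": 0, "ry": 0, "rz": 0, "jaw": 1}, {"dx": 2, "dy": 40, "dz": 0, "rx": 0, "ry": 0, "rz": 0, "jaw": 1}, {"dx": 2, "dy": 45, "dz": 0, "rx": 0, "ry": 0, "rz": 0, "jaw": 1}, {"dx": 2, "dy": 50, "dz": 0, "rx": 0, "ry": 0, "rz": 0, "jaw": 1}, {"dx": 2, "dy": 55, "dz": 0, "rx": 0, "ry": 0, "rz": 0, "jaw": 1}, {"dx": 2, "dy": 60, "dz": 0, "rx": 0, "ry": 0, "rz": 0, "jaw": 1}])

```text
t: 4.57
eef_pos: [635.2, -13.1, 313.2]
ee_rot: [0.814, -0.102, -0.568, -0.07]
wrist_force: [0.7, 0.7, -0.3]
grip_width: 0.2
grip_force: 0.4
```

```bash
cat >> h.py <<'E'
import cv2
def angle(show=None):
    im=r.snapshot("side")
    if show: cv2.imwrite(show,cv2.resize(im[120:300,150:390],(640,480))[:,:,::-1])
    H=[d for d in r.cut_out("side","lid") if d["p"]>.3]
    best=None
    for d in H:
        m=d["mask"]; 
        if abs(d["uv"][0]-270)>60 or abs(d["uv"][1]-215)>60: continue
        def poly(a):
            q=np.array([proj("side",bw(p,lid(a,s,y,t))) for s in(0,160) for y in(-77,77) for t in(0,4)],np.float32)
            z=np.zeros((480,640),np.uint8); cv2.fillConvexPoly(z,cv2.convexHull(q).astype(np.int32),1); return z>0
        sc=[((m&poly(a)).sum()/(m|poly(a)).sum(),a) for a in np.arange(0,1.9,.02)]
        print("lid p",round(d["p"],2),"IoU,a",np.round(max(sc),2),"uv",np.round(d["uv"]))
E
python3 -c "
from h import *
tipbox(); angle('pics/m3.png')"
```

```text
t 4.57 tipbox [ 67.6 -38.5 205.6] axis [-0.91   0.23  -0.346] F [ 0.7  0.7 -0.3] q [-0.11  0.71  1.38  0.17  2.26  1.73] w 0.2
lid p 0.68 IoU,a [0.89 1.48] uv [270. 210.]
```

View pics/m3.png

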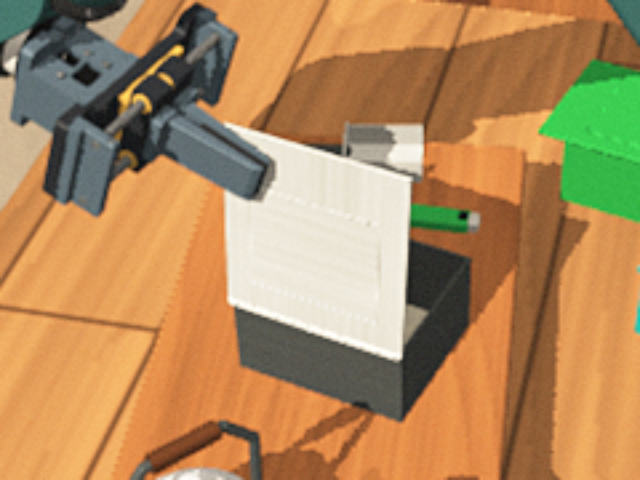

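carry_out(rows=[{"dx": 0, "dy": 5, "dz": 0, "rx": 0, "ry": 0, "rz": 0, "jaw": 1}, {"dx": 0, "dy": 10, "dz": 0, "rx": 0, "ry": 0, "rz": 0, "jaw": 1}, {"dx": 0, "dy": 15, "dz": 0, "rx": 0, "ry": 0, "rz": 0, "jaw": 1}, {"dx": 0, "dy": 20, "dz": 0, "rx": 0, "ry": 0, "rz": 0, "jaw": 1}, {"dx": 0, "dy": 25, "dz": 0, "rx": 0, "ry": 0, "rz": 0, "jaw": 1}, {"dx": 0, "dy": 30, "dz": 0, "rx": 0, "ry": 0, "rz": 0, "jaw": 1}, {"dx": 0, "dy": 33, "dz": 0, "rx": 0, "ry": 0, "rz": 0, "jaw": 1}, {"dx": 8, "dy": 20, "dz": -22, "rx": 0, "ry": 0, "rz": 0, "jaw": 1}, {"dx": 23, "dy": 22, "dz": -62, "rx": 0, "ry": 0, "rz": 0, "jaw": 1}, {"dx": 40, "dy": 54, "dz": -56, "rx": 0, "ry": 0, "rz": 0, "jaw": 1}])

```text
t: 5.5
eef_pos: [692.2, -79.3, 298.5]
ee_rot: [0.817, -0.101, -0.564, -0.069]
wrist_force: [0.9, -0.7, 0.3]
grip_width: 0.3
grip_force: 0.0
```

```bash
python3 -c "
from h import *
tipbox(); angle('pics/m4.png'); rel([-40,-105,157],.35,-1); rel([-40,-37,157],.35,-1)"
```

```text
t 5.5 tipbox [  17.1 -109.8  190.7] axis [-0.907  0.226 -0.354] F [ 0.9 -0.7  0.3] q [-0.17  0.82  1.21  0.09  2.31  1.66] w 0.3
lid p 0.75 IoU,a [0.95 1.18] uv [274. 207.]
tcp [ 674. -134.  265.] d [26.5 50.5  9.7] rot [-0.004 -0.001 -0.005]
tcp [ 608. -117.  265.] d [ 3.  50.9 73.6] rot [-0.004 -0.001 -0.005]
```

carry_out(rows=[{"dx": 20, "dy": 34, "dz": 7, "rx": 0, "ry": 0, "rz": 0, "jaw": 1}, {"dx": 27, "dy": 52, "dz": 12, "rx": 0, "ry": 0, "rz": 0, "jaw": 1}, {"dx": 17, "dy": 52, "dz": 38, "rx": 0, "ry": 0, "rz": 0, "jaw": 1}, {"dx": 6, "dy": 52, "dz": 65, "rx": 0, "ry": 0, "rz": 0, "jaw": 1}, {"dx": 3, "dy": 52, "dz": 74, "rx": 0, "ry": 0, "rz": 0, "jaw": 1}, {"dx": 3, "dy": 52, "dz": 74, "rx": 0, "ry": 0, "rz": 0, "jaw": 1}])

```text
t: 6.1
eef_pos: [605.6, -114.8, 267.5]
ee_rot: [0.814, -0.102, -0.568, -0.07]
wrist_force: [-0.0, -0.3, -0.6]
grip_width: 0.4
grip_force: 0.0
```

```bash
python3 -c "
from h import *
tipbox(); angle('pics/m5.png'); rel([-40,-37,157],.35,-1)"
```

```text
t 6.1 tipbox [-38.2 -34.3 159.9] axis [-0.91   0.23  -0.345] F [-0.  -0.3 -0.6] q [-0.23  0.74  1.43  0.02  2.19  1.59] w 0.4
lid p 0.9 IoU,a [0.95 1.1 ] uv [275. 206.]
tcp [ 608. -117.  265.] d [3.  1.8 0.5] rot [-0.003 -0.004 -0.003]
```

View pics/m5.png

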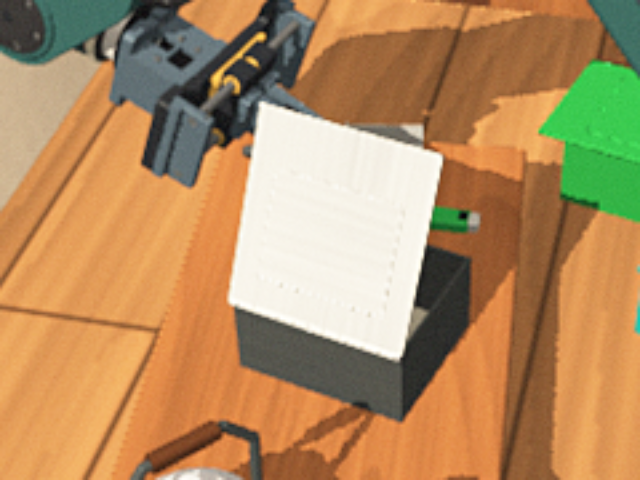

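carry_out(rows=[{"dx": 0, "dy": 0, "dz": 0, "rx": 0, "ry": 0, "rz": 0, "jaw": 1}, {"dx": 0, "dy": 0, "dz": 0, "rx": 0, "ry": 0, "rz": 0, "jaw": 1}, {"dx": 0, "dy": 0, "dz": 0, "rx": 0, "ry": 0, "rz": 0, "jaw": 1}, {"dx": 0, "dy": 0, "dz": 0, "rx": 0, "ry": 0, "rz": 0, "jaw": 1}, {"dx": 0, "dy": 0, "dz": 0, "rx": 0, "ry": 0, "rz": 0, "jaw": 1}, {"dx": 0, "dy": 0, "dz": 0, "rx": 0, "ry": 0, "rz": 0, "jaw": 1}, {"dx": 0, "dy": 0, "dz": 0, "rx": 0, "ry": 0, "rz": 0, "jaw": 1}, {"dx": 0, "dy": 0, "dz": 0, "rx": 0, "ry": 0, "rz": 0, "jaw": 1}])

```text
t: 6.87
eef_pos: [607.4, -115.1, 266.9]
ee_rot: [0.814, -0.102, -0.568, -0.07]
wrist_force: [-0.1, 0.4, 0.5]
grip_width: 0.2
grip_force: 0.0
```

```bash
python3 -c "
from h import *
tipbox(); angle('pics/m6.png')"
```

```text
t 6.87 tipbox [-38.1 -36.1 159.3] axis [-0.91   0.23  -0.346] F [-0.1  0.4  0.5] q [-0.23  0.74  1.42  0.02  2.19  1.59] w 0.2
lid p 0.65 IoU,a [0.96 0.94] uv [278. 204.]
```

carry_out(rows=[{"dx": 0, "dy": 0, "dz": 0, "rx": 0, "ry": 0, "rz": 0, "jaw": 1}, {"dx": 0, "dy": 0, "dz": 0, "rx": 0, "ry": 0, "rz": 0, "jaw": 1}, {"dx": 0, "dy": 0, "dz": 0, "rx": 0, "ry": 0, "rz": 0, "jaw": 1}, {"dx": 0, "dy": 0, "dz": 0, "rx": 0, "ry": 0, "rz": 0, "jaw": 1}, {"dx": 0, "dy": 0, "dz": 0, "rx": 0, "ry": 0, "rz": 0, "jaw": 1}])

```text
t: 7.38
eef_pos: [607.3, -115.1, 266.9]
ee_rot: [0.814, -0.102, -0.568, -0.07]
wrist_force: [0.2, -0.6, -0.0]
grip_width: 0.4
grip_force: 0.3
```

```bash
python3 -c "
from h import *
tipbox(); angle('pics/m7.png')
Q0=R.from_quat(r.get_state()['ee_rot']); T0=np.array([-38.1,-36.1,159.3])
prev=None
for a in np.arange(.93,-.03,-.05):
    h=13.5*np.sin(a)+17*np.cos(a); s=140+10*(1-max(a,0)/.93)
    tip=[65-s*np.cos(a)-h*np.sin(a), -36, 75+s*np.sin(a)-h*np.cos(a)-14.6]
    P,_=target(tip,.35,-1); P0,_=target(T0,.35,-1)
    print(round(a,2),np.round(tip,1),Q0.inv().apply(P-P0).round(1))
"
```

```text
t 7.38 tipbox [-38.1 -36.1 159.3] axis [-0.91   0.23  -0.346] F [ 0.2 -0.6 -0. ] q [-0.23  0.74  1.42  0.02  2.19  1.59] w 0.4
lid p 0.92 IoU,a [0.97 0.88] uv [279. 206.]
0.93 [-35.5 -36.  160.1] [-0.8 -2.6 -0.2]
0.88 [-40.9 -36.  155.2] [3.8 2.8 1.5]
0.83 [-46. -36. 150.] [8.7 7.9 3.3]
0.78 [-50.9 -36.  144.7] [13.7 12.7  5.1]
0.73 [-55.4 -36.  139. ] [19.  17.2  7.1]
0.68 [-59.6 -36.  133.2] [24.5 21.4  9.1]
0.63 [-63.5 -36.  127.3] [30.1 25.3 11.1]
0.58 [-67.1 -36.  121.1] [35.9 28.9 13.2]
0.53 [-70.4 -36.  114.8] [41.8 32.2 15.4]
0.48 [-73.3 -36.  108.4] [47.8 35.1 17.6]
0.43 [-75.9 -36.  101.8] [54.  37.7 19.9]
0.38 [-78.2 -36.   95.2] [60.2 40.  22.2]
0.33 [-80.2 -36.   88.5] [66.5 41.9 24.5]
0.28 [-81.8 -36.   81.7] [72.9 43.6 26.8]
0.23 [-83.1 -36.   74.9] [79.3 44.9 29.2]
0.18 [-84.1 -36.   68.1] [85.7 45.8 31.5]
0.13 [-84.8 -36.   61.2] [92.1 46.5 33.9]
0.08 [-85.1 -36.   54.4] [98.6 46.8 36.3]
0.03 [-85.1 -36.   47.5] [105.   46.8  38.7]
-0.02 [-84.6 -36.   40.7] [111.4  46.3  41. ]
```

carry_out(rows=[{"dx": 0, "dy": 0, "dz": 0, "rx": 0, "ry": 0, "rz": 0, "jaw": 1}, {"dx": 0, "dy": 0, "dz": 0, "rx": 0, "ry": 0, "rz": 0, "jaw": 1}, {"dx": 0, "dy": 0, "dz": 0, "rx": 0, "ry": 0, "rz": 0, "jaw": 1}, {"dx": 0, "dy": 0, "dz": 0, "rx": 0, "ry": 0, "rz": 0, "jaw": 1}])

```text
t: 7.82
eef_pos: [607.4, -115.1, 266.9]
ee_rot: [0.814, -0.102, -0.568, -0.07]
wrist_force: [-0.3, -0.1, -0.3]
grip_width: 0.1
grip_force: 0.3
```

```bash
python3 -c "
from h import *
tipbox(); angle('pics/m8.png')"
```

```text
t 7.82 tipbox [-38.1 -36.1 159.3] axis [-0.91   0.23  -0.346] F [-0.3 -0.1 -0.3] q [-0.23  0.74  1.42  0.02  2.19  1.59] w 0.1
lid p 0.8 IoU,a [0.96 0.88] uv [280. 204.]
lid p 0.36 IoU,a [0.03 0.1 ] uv [324. 203.]
```

View pics/m8.png

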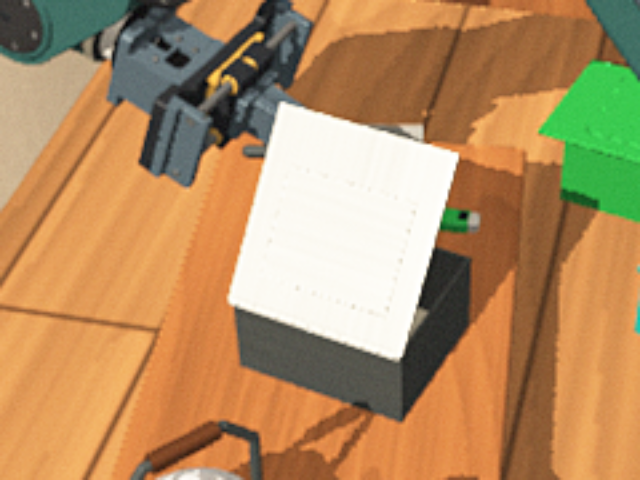

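carry_out(rows=[{"dx": 1.2, "dy": 1.2, "dz": 0.4, "rx": 0, "ry": 0, "rz": 0, "jaw": 1}, {"dx": 2.5, "dy": 2.4, "dz": 0.9, "rx": 0, "ry": 0, "rz": 0, "jaw": 1}, {"dx": 3.8, "dy": 3.6, "dz": 1.4, "rx": 0, "ry": 0, "rz": 0, "jaw": 1}, {"dx": 5.2, "dy": 4.9, "dz": 1.9, "rx": 0, "ry": 0, "rz": 0, "jaw": 1}, {"dx": 6.6, "dy": 6.2, "dz": 2.5, "rx": 0, "ry": 0, "rz": 0, "jaw": 1}, {"dx": 8.0, "dy": 7.5, "dz": 3.0, "rx": 0, "ry": 0, "rz": 0, "jaw": 1}, {"dx": 9.4, "dy": 8.8, "dz": 3.5, "rx": 0, "ry": 0, "rz": 0, "jaw": 1}, {"dx": 10.8, "dy": 10.1, "dz": 4.0, "rx": 0, "ry": 0, "rz": 0, "jaw": 1}, {"dx": 12.2, "dy": 11.4, "dz": 4.5, "rx": 0, "ry": 0, "rz": 0, "jaw": 1}, {"dx": 13.7, "dy": 12.7, "dz": 5.1, "rx": 0, "ry": 0, "rz": 0, "jaw": 1}])

```text
t: 8.75
eef_pos: [604.2, -127.5, 252.2]
ee_rot: [0.814, -0.102, -0.567, -0.07]
wrist_force: [-0.1, -1.2, 0.2]
grip_width: 0.6
grip_force: 0.2
```

```bash
python3 -c "
from h import *
tipbox(); angle()"
```

```text
t 8.75 tipbox [-50.9 -36.  144.6] axis [-0.91   0.23  -0.346] F [-0.1 -1.2  0.2] q [-0.25  0.76  1.43  0.    2.18  1.57] w 0.6
lid p 0.57 IoU,a [0.96 0.68] uv [280. 207.]
```

```bash
python3 -c "
from h import *
angle('pics/m9.png');tipbox()"
```

```text
lid p 0.91 IoU,a [0.97 0.68] uv [280. 208.]
t 8.95 tipbox [-50.9 -36.  144.7] axis [-0.91   0.23  -0.346] F [ 0.  -1.7 -1. ] q [-0.25  0.76  1.43  0.    2.18  1.57] w 0.3
```

View pics/m9.png

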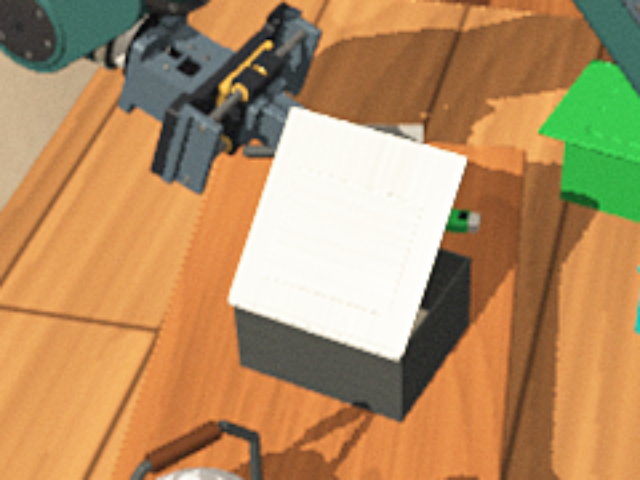

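```bash
python3 -c "
from h import *
for nm,A,B in(('m8',(458,153),(283,102)),('m9',(467,157),(293,108))):
    f=lambda a:np.concatenate([proj('side',bw(p,lid(a[0],160,y,4)))-(150+u[0]*.375,120+u[1]*.375) for y,u in((77,A),(-77,B))])
    s=least_squares(f,[.8]);print(nm,s.x,s.fun.round(1))
"
```

```text
m8 [0.89603085] [ 0.8 -0.2 -0.4 -0.6]
m9 [0.75621963] [ 0.7 -0.2  0.2 -1. ]
```

carry_out(rows=[{"dx": 1.6, "dy": 1.4, "dz": 0.6, "rx": 0, "ry": 0, "rz": 0, "jaw": 1}, {"dx": 3.2, "dy": 2.7, "dz": 1.2, "rx": 0, "ry": 0, "rz": 0, "jaw": 1}, {"dx": 4.8, "dy": 4.0, "dz": 1.8, "rx": 0, "ry": 0, "rz": 0, "jaw": 1}, {"dx": 6.4, "dy": 5.3, "dz": 2.4, "rx": 0, "ry": 0, "rz": 0, "jaw": 1}, {"dx": 8.0, "dy": 6.5, "dz": 3.0, "rx": 0, "ry": 0, "rz": 0, "jaw": 1}, {"dx": 9.7, "dy": 7.8, "dz": 3.6, "rx": 0, "ry": 0, "rz": 0, "jaw": 1}, {"dx": 11.3, "dy": 9.0, "dz": 4.2, "rx": 0, "ry": 0, "rz": 0, "jaw": 1}, {"dx": 13.0, "dy": 10.2, "dz": 4.8, "rx": 0, "ry": 0, "rz": 0, "jaw": 1}, {"dx": 14.7, "dy": 11.4, "dz": 5.4, "rx": 0, "ry": 0, "rz": 0, "jaw": 1}, {"dx": 16.4, "dy": 12.6, "dz": 6.0, "rx": 0, "ry": 0, "rz": 0, "jaw": 1}])

```text
t: 9.78
eef_pos: [601.1, -139.8, 234.7]
ee_rot: [0.814, -0.102, -0.568, -0.07]
wrist_force: [-0.1, -0.6, 0.1]
grip_width: 0.9
grip_force: 0.2
```

carry_out(rows=[{"dx": 1.7, "dy": 1.1, "dz": 0.6, "rx": 0, "ry": 0, "rz": 0, "jaw": 1}, {"dx": 3.5, "dy": 2.2, "dz": 1.3, "rx": 0, "ry": 0, "rz": 0, "jaw": 1}, {"dx": 5.2, "dy": 3.2, "dz": 1.9, "rx": 0, "ry": 0, "rz": 0, "jaw": 1}, {"dx": 7.0, "dy": 4.2, "dz": 2.6, "rx": 0, "ry": 0, "rz": 0, "jaw": 1}, {"dx": 8.8, "dy": 5.2, "dz": 3.2, "rx": 0, "ry": 0, "rz": 0, "jaw": 1}, {"dx": 10.6, "dy": 6.2, "dz": 3.9, "rx": 0, "ry": 0, "rz": 0, "jaw": 1}, {"dx": 12.3, "dy": 7.1, "dz": 4.5, "rx": 0, "ry": 0, "rz": 0, "jaw": 1}, {"dx": 14.1, "dy": 8.0, "dz": 5.2, "rx": 0, "ry": 0, "rz": 0, "jaw": 1}, {"dx": 15.9, "dy": 8.9, "dz": 5.8, "rx": 0, "ry": 0, "rz": 0, "jaw": 1}, {"dx": 17.7, "dy": 9.8, "dz": 6.5, "rx": 0, "ry": 0, "rz": 0, "jaw": 1}])

```text
t: 10.62
eef_pos: [598.7, -149.3, 215.9]
ee_rot: [0.814, -0.102, -0.567, -0.07]
wrist_force: [0.1, -0.5, -0.2]
grip_width: 0.7
grip_force: 0.3
```

```bash
python3 -c "
from h import *
tipbox(); angle('pics/m10.png'); rel([-80.2,-36,88.5],.35,-1)"
```

```text
t 10.62 tipbox [-73.4 -36.  108.2] axis [-0.91   0.23  -0.346] F [ 0.1 -0.5 -0.2] q [-0.27  0.8   1.43 -0.03  2.13  1.55] w 0.7
lid p 0.85 IoU,a [0.97 0.44] uv [282. 210.]
tcp [ 597. -156.  196.] d [18.5  6.7  6.7] rot [-0.003 -0.003 -0.003]
```

carry_out(rows=[{"dx": 1.9, "dy": 0.8, "dz": 0.7, "rx": 0, "ry": 0, "rz": 0, "jaw": 1}, {"dx": 3.7, "dy": 1.5, "dz": 1.4, "rx": 0, "ry": 0, "rz": 0, "jaw": 1}, {"dx": 5.6, "dy": 2.2, "dz": 2.1, "rx": 0, "ry": 0, "rz": 0, "jaw": 1}, {"dx": 7.5, "dy": 2.9, "dz": 2.8, "rx": 0, "ry": 0, "rz": 0, "jaw": 1}, {"dx": 9.3, "dy": 3.6, "dz": 3.4, "rx": 0, "ry": 0, "rz": 0, "jaw": 1}, {"dx": 11.2, "dy": 4.3, "dz": 4.1, "rx": 0, "ry": 0, "rz": 0, "jaw": 1}, {"dx": 13.1, "dy": 5.0, "dz": 4.8, "rx": 0, "ry": 0, "rz": 0, "jaw": 1}, {"dx": 15.0, "dy": 5.6, "dz": 5.5, "rx": 0, "ry": 0, "rz": 0, "jaw": 1}, {"dx": 16.8, "dy": 6.2, "dz": 6.2, "rx": 0, "ry": 0, "rz": 0, "jaw": 1}, {"dx": 18.7, "dy": 6.8, "dz": 6.9, "rx": 0, "ry": 0, "rz": 0, "jaw": 1}])

```text
t: 11.55
eef_pos: [597.0, -155.9, 195.9]
ee_rot: [0.814, -0.102, -0.568, -0.07]
wrist_force: [0.7, -0.8, -1.3]
grip_width: 0.6
grip_force: 0.4
```

carry_out(rows=[{"dx": 1.9, "dy": 0.5, "dz": 0.7, "rx": 0, "ry": 0, "rz": 0, "jaw": 1}, {"dx": 3.8, "dy": 0.9, "dz": 1.4, "rx": 0, "ry": 0, "rz": 0, "jaw": 1}, {"dx": 5.7, "dy": 1.4, "dz": 2.1, "rx": 0, "ry": 0, "rz": 0, "jaw": 1}, {"dx": 7.6, "dy": 1.8, "dz": 2.8, "rx": 0, "ry": 0, "rz": 0, "jaw": 1}, {"dx": 9.5, "dy": 2.2, "dz": 3.5, "rx": 0, "ry": 0, "rz": 0, "jaw": 1}, {"dx": 11.4, "dy": 2.6, "dz": 4.2, "rx": 0, "ry": 0, "rz": 0, "jaw": 1}, {"dx": 13.3, "dy": 3.0, "dz": 4.9, "rx": 0, "ry": 0, "rz": 0, "jaw": 1}, {"dx": 15.3, "dy": 3.3, "dz": 5.6, "rx": 0, "ry": 0, "rz": 0, "jaw": 1}, {"dx": 17.2, "dy": 3.6, "dz": 6.3, "rx": 0, "ry": 0, "rz": 0, "jaw": 1}, {"dx": 19.2, "dy": 3.9, "dz": 7.0, "rx": 0, "ry": 0, "rz": 0, "jaw": 1}])

```text
t: 12.38
eef_pos: [596.2, -159.7, 175.5]
ee_rot: [0.814, -0.102, -0.568, -0.07]
wrist_force: [-0.0, -0.9, -0.8]
grip_width: 0.8
grip_force: 0.4
```

```bash
python3 -c "
from h import *
tipbox(); angle('pics/m11.png'); rel([-85.5,-36,47.5],.35,-1)"
```

```text
t 12.38 tipbox [-84.1 -36.1  67.9] axis [-0.91   0.23  -0.346] F [-0.  -0.9 -0.8] q [-0.29  0.85  1.42 -0.04  2.09  1.54] w 0.8
lid p 0.97 IoU,a [0.96 0.14] uv [284. 216.]
tcp [ 596. -161.  155.] d [19.   1.3  6.9] rot [-0.003 -0.003 -0.003]
```

carry_out(rows=[{"dx": 1.4, "dy": 0.2, "dz": 0.5, "rx": 0, "ry": 0, "rz": 0, "jaw": 1}, {"dx": 2.8, "dy": 0.3, "dz": 1.0, "rx": 0, "ry": 0, "rz": 0, "jaw": 1}, {"dx": 4.2, "dy": 0.4, "dz": 1.5, "rx": 0, "ry": 0, "rz": 0, "jaw": 1}, {"dx": 5.6, "dy": 0.5, "dz": 2.0, "rx": 0, "ry": 0, "rz": 0, "jaw": 1}, {"dx": 7.0, "dy": 0.6, "dz": 2.5, "rx": 0, "ry": 0, "rz": 0, "jaw": 1}, {"dx": 8.4, "dy": 0.7, "dz": 3.0, "rx": 0, "ry": 0, "rz": 0, "jaw": 1}, {"dx": 9.7, "dy": 0.8, "dz": 3.5, "rx": 0, "ry": 0, "rz": 0, "jaw": 1}, {"dx": 11.0, "dy": 0.9, "dz": 4.0, "rx": 0, "ry": 0, "rz": 0, "jaw": 1}, {"dx": 12.2, "dy": 1, "dz": 4.4, "rx": 0, "ry": 0, "rz": 0, "jaw": 1}, {"dx": 13.4, "dy": 1, "dz": 4.9, "rx": 0, "ry": 0, "rz": 0, "jaw": 1}])

```text
t: 13.32
eef_pos: [596.0, -160.7, 161.3]
ee_rot: [0.814, -0.102, -0.567, -0.07]
wrist_force: [-0.2, -0.4, -0.3]
grip_width: 0.4
grip_force: 0.5
```

carry_out(rows=[{"dx": 1.0, "dy": 0, "dz": 0.4, "rx": 0, "ry": 0, "rz": 0, "jaw": 1}, {"dx": 2.0, "dy": 0, "dz": 0.7, "rx": 0, "ry": 0, "rz": 0, "jaw": 1}, {"dx": 3.0, "dy": 0, "dz": 1.1, "rx": 0, "ry": 0, "rz": 0, "jaw": 1}, {"dx": 4.0, "dy": 0, "dz": 1.5, "rx": 0, "ry": 0, "rz": 0, "jaw": 1}, {"dx": 5.0, "dy": 0, "dz": 1.8, "rx": 0, "ry": 0, "rz": 0, "jaw": 1}, {"dx": 6.0, "dy": 0, "dz": 2.2, "rx": 0, "ry": 0, "rz": 0, "jaw": 1}, {"dx": 7.0, "dy": 0, "dz": 2.5, "rx": 0, "ry": 0, "rz": 0, "jaw": 1}, {"dx": 8.0, "dy": 0, "dz": 2.9, "rx": 0, "ry": 0, "rz": 0, "jaw": 1}, {"dx": 9.0, "dy": 0, "dz": 3.3, "rx": 0, "ry": 0, "rz": 0, "jaw": 1}, {"dx": 10.0, "dy": 0, "dz": 3.6, "rx": 0, "ry": 0, "rz": 0, "jaw": 1}])

```text
t: 14.15
eef_pos: [596.0, -160.7, 150.7]
ee_rot: [0.814, -0.102, -0.567, -0.07]
wrist_force: [-0.5, -0.4, -0.5]
grip_width: 0.4
grip_force: 0.4
```

carry_out(rows=[{"dx": 1.0, "dy": 0, "dz": 0.4, "rx": 0, "ry": 0, "rz": 0, "jaw": 1}, {"dx": 2.0, "dy": 0, "dz": 0.7, "rx": 0, "ry": 0, "rz": 0, "jaw": 1}, {"dx": 3.0, "dy": 0, "dz": 1.1, "rx": 0, "ry": 0, "rz": 0, "jaw": 1}, {"dx": 4.0, "dy": 0, "dz": 1.5, "rx": 0, "ry": 0, "rz": 0, "jaw": 1}, {"dx": 5.0, "dy": 0, "dz": 1.8, "rx": 0, "ry": 0, "rz": 0, "jaw": 1}, {"dx": 6.0, "dy": 0, "dz": 2.2, "rx": 0, "ry": 0, "rz": 0, "jaw": 1}, {"dx": 7.0, "dy": 0, "dz": 2.5, "rx": 0, "ry": 0, "rz": 0, "jaw": 1}, {"dx": 8.0, "dy": 0, "dz": 2.9, "rx": 0, "ry": 0, "rz": 0, "jaw": 1}])

```text
t: 14.82
eef_pos: [596.1, -160.7, 142.2]
ee_rot: [0.814, -0.102, -0.567, -0.07]
wrist_force: [-0.7, -0.2, -0.1]
grip_width: 0.2
grip_force: 0.0
```

```bash
python3 -c "
from h import *
tipbox(); angle('pics/m12.png'); rel([-90,-150,33],.35,-1)"
```

```text
t 14.82 tipbox [-85.1 -36.3  34.6] axis [-0.91   0.23  -0.346] F [-0.7 -0.2 -0.1] q [-0.29  0.89  1.41 -0.04  2.05  1.54] w 0.2
lid p 0.95 IoU,a [0.92 0.  ] uv [285. 219.]
tcp [ 705. -193.  141.] d [  40.8    4.5 -106.3] rot [-0.003 -0.003 -0.003]
```

View pics/m12.png

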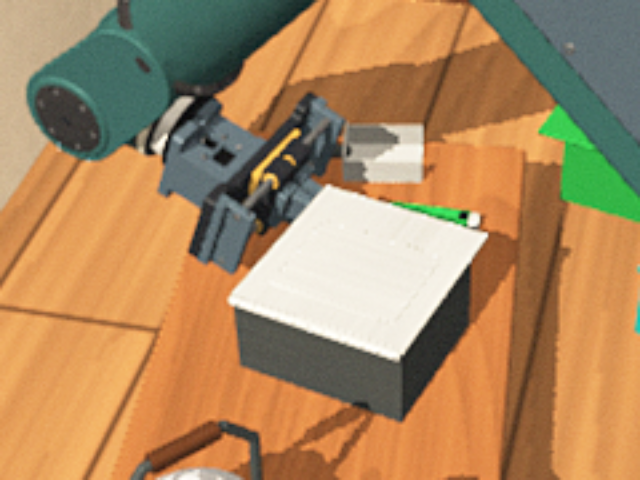

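carry_out(rows=[{"dx": 3, "dy": 2, "dz": -10, "rx": 0, "ry": 0, "rz": 0, "jaw": 1}, {"dx": 3, "dy": 2, "dz": -30, "rx": 0, "ry": 0, "rz": 0, "jaw": 1}, {"dx": 3, "dy": 2, "dz": -60, "rx": 0, "ry": 0, "rz": 0, "jaw": 1}, {"dx": 3, "dy": 2, "dz": -90, "rx": 0, "ry": 0, "rz": 0, "jaw": 1}, {"dx": 3, "dy": 2, "dz": -125, "rx": 0, "ry": 0, "rz": 0, "jaw": 1}, {"dx": -30, "dy": 2, "dz": -135, "rx": 0, "ry": 0, "rz": 0, "jaw": 1}, {"dx": -70, "dy": 2, "dz": -140, "rx": 0, "ry": 0, "rz": 0, "jaw": 1}, {"dx": -110, "dy": 2, "dz": -140, "rx": 0, "ry": 0, "rz": 0, "jaw": 1}, {"dx": -150, "dy": 2, "dz": -140, "rx": 0, "ry": 0, "rz": 0, "jaw": 1}, {"dx": -150, "dy": 2, "dz": -140, "rx": 0, "ry": 0, "rz": 0, "jaw": 1}])

```text
t: 15.75
eef_pos: [672.9, -181.9, 339.6]
ee_rot: [0.816, -0.103, -0.564, -0.069]
wrist_force: [1.0, 0.2, 1.0]
grip_width: 0.4
grip_force: 0.0
```

carry_out(rows=[{"dx": 0, "dy": 0, "dz": 0, "rx": 0, "ry": 0, "rz": 0, "jaw": 1}, {"dx": 0, "dy": 0, "dz": 0, "rx": 0, "ry": 0, "rz": 0, "jaw": 1}, {"dx": 0, "dy": 0, "dz": 0, "rx": 0, "ry": 0, "rz": 0, "jaw": 1}])

```text
t: 16.0
eef_pos: [672.5, -181.8, 330.1]
ee_rot: [0.813, -0.102, -0.568, -0.07]
wrist_force: [0.2, 0.5, -1.4]
grip_width: 0.3
grip_force: 0.0
```

```bash
python3 -c "
from h import *
tipbox(); angle('pics/m13.png'); print(r.get_state()['qvel'].round(3)); print([(q,np.round(d['uv']),d['p']) for q in('scoop','lighter','mug','kettle') for d in r.spot_in('side',q)[:1]])
a=cv2.imread('pics/m12.png');b=cv2.imread('pics/m13.png');m=cv2.absdiff(a,b)[180:420,230:490];print(m.mean())
print(r.job_done())"
```

```text
t 16.0 tipbox [ -87.  -115.4  222.5] axis [-0.91   0.23  -0.344] F [ 0.2  0.5 -1.4] q [-0.28  0.8   1.2  -0.05  2.36  1.52] w 0.3
lid p 0.62 IoU,a [0.94 0.  ] uv [286. 218.]
[-0.    -0.001 -0.005 -0.001  0.002 -0.   ]
[('scoop', array([286., 176.]), 0.81), ('mug', array([303., 332.]), 0.93), ('kettle', array([221., 327.]), 0.78)]
8.31136217948718
the job is handed in; nothing more can be done
None
```

The job is handed in at 16 s. I tipped the lid from behind, caught it on the closed fingers at about 0.9 rad and lowered it until shut. In the last picture it was still shut, and the arm was well clear. The wrist force stayed around 1–2 N, the box showed no sign of moving, and the scoop, mug and kettle were detected where they began; the lighter was missed in that final check but looked undisturbed in the picture of the shut lid.

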